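Unpin the glue-up press and raise its bar

TASK

Open the small glue-up press on the bench: draw its lock pin straight out by the flat handle, lay the pin down on the bench and let go, then take it again by its round shank and lay it in the notched pin rest, handle in the pocket and shank down in both notches. Then lift the press bar by its free end until it stands upright at its stop, and let go. Do not drop the pin, and leave the shell plate in the press and the glue tube, tape roll and brush where they are.

Things in the scene. Friction and masses are not known exactly. Their poses are not given: they have to be found in the camera images.
- press: Fixed glue-up press. Origin at bench level; aluminium base 80 (x) x 180 (y) x 12 mm, y = -70 to +110 mm. Two dark cheeks (12 mm thick in x, outer faces at x = -22 and +22 mm, 44 mm wide about y = -45 mm, top 74 mm high) form a fork round the free end of the hinged bar. Hinge lugs at y = +75 mm, top 68 mm high. A shell plate lies under the bar.
- press_bore (a point): Centre of the 22 mm bore through both cheeks, midway between them, 50 mm high at press y = -45 mm; axes as the press, the bore runs along x. The pin is drawn out towards press -x.
- press_hinge (a point): Point on the bar's hinge axis, 50 mm high, 120 mm to the +y side of the bore; axes as the press, the hinge axis runs along x.
- bar_tab (a point): Grip point on the bar's free end (moves with it), 185 mm from the hinge axis: tab 16 mm wide (press x), 16 mm high, ending 21 mm past this point and starting 43 mm before it at the bar's eye. Bar down: 50 mm high, 65 mm to the -y side of the bore. Pinched from above along press x, the bar can turn between fingers that keep pointing down.
- press_bar (a joint): Angle of the hinged bar: 0 = down, level in the fork; grows as the free end is lifted; 1.45 rad = upright, at its stop. Stiff hinge: the bar stays where it is left; about 3 N at the tab lifts it. It cannot rise until the pin is out.
- lock_pin: Loose pin, 0.14 kg. Origin on its axis at the shoulder; +x to the tip. Round steel shank 18 mm thick, x = 0 to 85 mm. Flat black handle x = -50 to 0 mm, 34 mm wide (y), 18 mm thick (z). Mass centre near x = 20 mm. Starts in the bore, tip towards press +x, shoulder 2 mm off the cheek, handle level, axis 48 mm high; clear when drawn 85 mm. Lying on the bench its axis is 9 mm high.
- pin_rest: Fixed rest, base 150 (x) x 70 (y) x 10 mm; origin at its centre, bench level. Handle pocket x = -65 to -5 mm: walls 42 mm apart inside, tops 56 mm high, 12 mm over the parked handle, no room for fingers. Two plates with open-topped notches 24 mm wide (floor 26, top 54 mm high) at x = -6 to 4 and 52 to 64 mm; hold the shank between them.
- rest_seat (a point): Where the pin's origin belongs when parked: 35 mm high, at rest x = -10 mm; axes as the rest, the parked pin's +x is the rest's +x. Play: about 3 mm to each side and 4 mm along.
- shell_plate: Loose thin brown shell plate, 71 x 37 x 6 mm, on the press's base under the bar; origin at the centre of its underside.
- glue_tube: Bystander: loose tube of adhesive, 104 x 29 x 23 mm, on the bench; origin at the centre of its underside.
- tape_roll: Bystander: loose roll of tape, 67 mm across, 19 mm high; origin at the centre of its underside.
- brush: Bystander: loose fine brush, 202 x 11 x 10 mm, on the bench; origin at the centre of its underside.

How it is judged (in metres and radians):
On the way, in this order (a step that is already met when the one before it is completed fails the run):
1. the pin is drawn right out of the fork while the bar is down (x of lock_pin in the frame of press below -0.108 m and value of joint press_bar below 0.15 rad), for 0.1 s.
2. the pin lies on the bench, let go (height (world z) of lock_pin below 0.018 m and angle between lock_pin's own x axis and vertical above 1.45 rad and contact force between the fingers and lock_pin below 0.1 N and linear speed of lock_pin below 0.03 m/s), for 0.2 s.
3. the pin lies in the pin rest, let go, with the bar still down (distance between lock_pin and rest_seat below 0.012 m and angle between the x axis of lock_pin and the x axis of pin_rest, either way round below 0.12 rad and contact force between the fingers and lock_pin below 0.1 N and linear speed of lock_pin below 0.03 m/s and value of joint press_bar below 0.15 rad), for 0.2 s.
4. the bar stands upright (value of joint press_bar above 1.2 rad), for 0.2 s.
At the end, for the whole second after the job is handed in: The pin lies at rest and released in the pin rest (its origin within 12 mm of the seat, its axis within 0.12 rad of the rest's x), and the bar stands released at more than 1.2 rad (distance between lock_pin and rest_seat below 0.012 m and angle between the x axis of lock_pin and the x axis of pin_rest, either way round below 0.12 rad and contact force between the fingers and lock_pin below 0.1 N and linear speed of lock_pin below 0.03 m/s and value of joint press_bar above 1.2 rad and contact force between the fingers and press below 0.1 N); the robot touches nothing.
It fails at once if the pin is dropped (moves faster than 0.5 m/s when not held) (contact force between the fingers and lock_pin below 0.05 N and linear speed of lock_pin above 0.5 m/s).
It fails at once if the shell plate is moved by more than 15 mm (distance of shell_plate from where it was at the start of the episode above 0.015 m).
It fails at once if the glue tube, tape roll or brush is moved by more than 30 mm (distance of any of glue_tube, tape_roll, brush from where it was at the start of the episode above 0.03 m).
It also fails if it takes over 69 s, if anything falls off the work surface, if the arm or the gripper's body presses on something with over 40 N, if the wrist force passes 120 N, or if a joint passes its speed limit or range.

ROBOT

A 6-joint arm with a two-finger parallel gripper is mounted at the origin on the work surface; the furniture and walls round the work are solid. World frame = base frame: x ahead of the robot, y to its left, z up, the work surface at z = 0. Lengths are in mm, angles in degrees, forces in N, time in s.
With the tool pointing down it reaches from about 300 to 825 mm from the base axis. Payload 5.4 kg.
Tool frame: the origin (TCP) lies between the finger pads; the fingertips stand r.tcp_to_tips ahead of it and the grasp point (between the pads) lies 3 mm ahead of it (r.tcp_to_tips is the distance from the TCP to the fingertips, in mm); z points along the fingers, y is the line along which they close (so a half turn about z gives the same grasp; the last joint's range is limited). The gripper opens to 92 mm and grips with 3 to 60 N. Pads are 20 mm wide; open, the fingers measure 128 mm over their backs; the gripper's body (75 mm by 189 mm) begins 69 mm behind the grasp point.
Start: joints at [64.223, 9.076, 91.501, -0, 79.423, -12.038], TCP at [136.579, 558.527, 236.601] pointing down, gripper open.
Joint ranges: [-166.64, 166.64], [-54.1, 131.32], [10.49, 154.53], [-73.88, 253.88], [9.74, 151.15], [-171.62, 171.62]. Speed limits (degrees/s): [147.25, 147.25, 180, 180, 180, 180].

INTERFACE

Orientations are given as [roll, pitch, yaw] about the fixed x, y, z axes, in that order (R = Rz(yaw) Ry(pitch) Rx(roll)).
In Python, from rig import get_state, optics, r gives the robot as it stands. The module is installed in compiled form; this text tells all that it offers.
- The arm moves only by the tool carry_out, never from a script. Its arguments are lists of equal length, an entry for each row: "delta_pos": the shift along the tool's x, y, z in units of 30 mm (1.0 is 30 mm), a list of three; "angular": the turn, a rotation vector about the tool's x, y, z in units of 5 degrees (1.0 is 5 degrees), a list of three; "jaw": the closure, from 0 (fully open) to 1 (shut). In form: {"delta_pos": [[tx, ty, tz], ...], "angular": [[rx, ry, rz], ...], "jaw": [jaw, ...]}. A call has 1 to 20 rows; each row shifts and turns the commanded pose from where the row before left it, along the tool's axes as they then stand; what a row does not reach is not made up. A row lasts 1/12 s, in which the tool goes at most 41.7 mm and 7.16 degrees, less where a joint would pass 70% of its speed; a pose out of reach is approached as far as the arm can. A call is refused whole if a number of a shift passes 1 or a number of a turn 1, either way. A call with a gripper value outside its range is refused whole. The fingers move at their own pace and stop on an object; the grip force is fixed at half the most. Time passes only in rows, so rows that do not move let the fingers close. It gives the time, the measured TCP pose, the force, the opening and the grip force at its end, in the units of the state.
- get_state(): the state, without advancing time (a new reading comes with each control period).
- optics.camera(name): name is "scene" or "side" or "wrist"; returns (picture, depth): 480x640x3 uint8, blue, green, red; 480x640 float32, mm along the optical axis (not along the pixel's ray), 0 where there is no reading.
- optics.camera_model(name): a dict with "camera_matrix" (3x3 intrinsics, pixels), "D" ([k1, k2, p1, p2, k3] as OpenCV has them; the pictures are not rectified), "rvec" (rotation vector, rad) and "tvec" (3), from world to camera coordinates, as OpenCV has them; the wrist camera has in their place "hand_eye" (4x4, takes a point from camera to tool coordinates, whose origin is the TCP and whose axes are the flange's). Camera axes: x right, y down, z forward; pixel columns grow to the right and rows downward; lengths in mm; the calibration is good to about 2 mm. A picture is of the moment at which its call begins: read the wrist's pose just before it. camera_model takes no time and is no camera call.
- r.job_done(): hands the job in; it is judged then, once.
The state is a dict: "t": time; "joint_positions": joint angles; "joint_vel": joint speeds; "joint_efforts": joint torques, N m; "tool_pos": TCP position; "tcp_rot": TCP orientation; "contact_force": force on the tool from outside, world axes, zero at the start; "ft_torque": the same for the moment, N m; "opening": finger opening in mm; "grip_force": force on a finger pad.
Only numpy, scipy, OpenCV 4.12 (cv2) and the standard library are available. Lean on these libraries where they do the work, as an engineer would, in place of code of your own. Each camera call takes 0.05 s, during which the arm holds its last target. There are 200 camera calls.

## Working session

There is one attempt and no reset: what is moved stays moved. The work goes in short steps, Python scripts to look and compute and a tool call to move; the robot and the scene stay as the last step left them, time stands still between calls to the robot, and variables do not carry over. Pictures are saved under pics/ and viewed, at most 10 in all, crops included, and the job is handed in when it is done.

Besides the shell and the picture viewer there is one more tool, called as a command line: name --argument value ..., lists and objects as JSON in quotes. carry_out: Moves the arm, as the interface text tells. Its arguments: {"type":"object","properties":{"delta_pos":{"type":"array"},"angular":{"type":"array"},"jaw":{"type":"array"}},"required":["delta_pos","angular","jaw"]}

```bash
mkdir -p pics; ls
cat > h.py <<'E'
import numpy as np, cv2
from rig import get_state, optics, r
from scipy.spatial.transform import Rotation as R
def cam(name):
    s=get_state(); im,d=optics.camera(name); m=optics.camera_model(name)
    K=np.array(m["camera_matrix"],float);D=np.array(m["D"],float)
    if name=="wrist":
        T=np.eye(4);T[:3,:3]=R.from_euler('xyz',s["tcp_rot"],degrees=True).as_matrix();T[:3,3]=s["tool_pos"]
        T=T@np.array(m["hand_eye"])
    else:
        A=np.eye(4);A[:3,:3]=cv2.Rodrigues(np.array(m["rvec"],float))[0];A[:3,3]=np.ravel(m["tvec"]);T=np.linalg.inv(A)
    return im,d,K,D,T
def cloud(c):
    im,d,K,D,T=c
    v,u=np.mgrid[0:480,0:640]
    p=cv2.undistortPoints(np.stack([u,v],-1).reshape(-1,1,2).astype(float),K,D).reshape(480,640,2)
    P=np.concatenate([p*d[...,None],d[...,None]],-1)
    W=P@T[:3,:3].T+T[:3,3]; W[d<=0]=np.nan
    return W
def ray(c,uv,z):
    im,d,K,D,T=c
    p=cv2.undistortPoints(np.array(uv,float).reshape(-1,1,2),K,D).reshape(-1,2)
    q=np.c_[p,np.ones(len(p))]@T[:3,:3].T
    return T[:3,3]+q*((z-T[2,3])/q[:,2:])
E
cat > a.py <<'E'
from h import *
s=get_state();print({k:np.round(v,2) for k,v in s.items()}, r.tcp_to_tips)
for n in("scene","side"):
    c=cam(n);cv2.imwrite(f"pics/{n}.png",c[0]);np.save(f"/tmp/{n}.npy",cloud(c));print(n,c[4].round(2).tolist(),(c[1]>0).mean())
E
python3 a.py
```

```text
pics
{'t': np.float64(0.0), 'joint_positions': array([ 64.22,   9.11,  91.57,   0.  ,  79.42, -12.04]), 'joint_vel': array([-0.01, -0.02, -0.01,  0.  , -0.04,  0.02]), 'joint_efforts': array([  0.  , -38.56, -32.21,   0.07,   0.04,  -0.  ]), 'tool_pos': array([136.32, 558.02, 235.63]), 'tcp_rot': array([-1.7990e+02, -2.0000e-02,  1.6626e+02]), 'contact_force': array([-0.53, -1.26, -0.78]), 'ft_torque': array([-0.  , -0.02,  0.04]), 'grip_force': np.float64(0.0), 'opening': np.float64(92.04)} 22.0
scene [[0.83, -0.35, 0.43, 46.3], [-0.55, -0.54, 0.64, -676.46], [0.01, -0.77, -0.64, 712.61], [0.0, 0.0, 0.0, 1.0]] 0.996025390625
side [[-0.73, -0.56, 0.39, 106.16], [-0.69, 0.59, -0.43, 363.09], [0.01, -0.58, -0.81, 814.12], [0.0, 0.0, 0.0, 1.0]] 0.9959309895833334
```

View pics/scene.png

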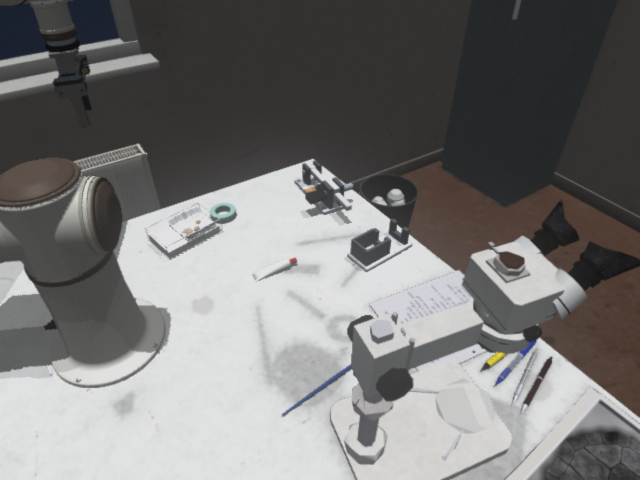

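View pics/side.png

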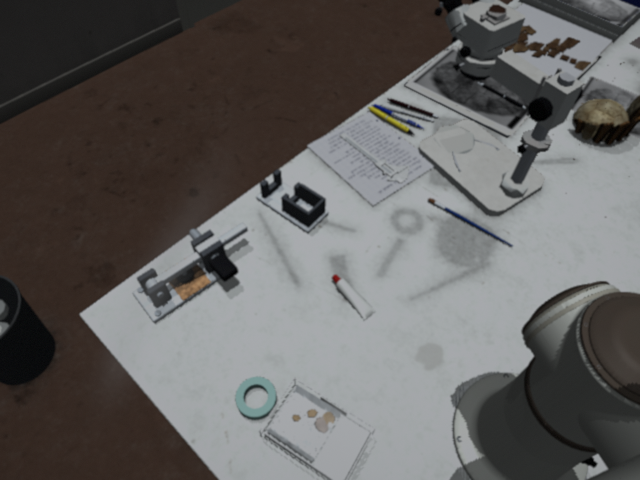

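The side view shows the press at about (195,270), with the black pin handle at (222,265) pointing toward the robot. The rest is at (295,205). I'll use the depth data to get coordinates.

```bash
cat > b.py <<'E'
import numpy as np, cv2
W=np.load('/tmp/side.npy');im=cv2.imread('pics/side.png')
for n,(x0,x1,y0,y1) in dict(press=(125,260,215,330),rest=(250,335,165,235)).items():
    P=W[y0:y1,x0:x1].reshape(-1,3);C=im[y0:y1,x0:x1].reshape(-1,3)
    k=P[:,2]>6;print(n,np.nanmin(P[k],0).round(),np.nanmax(P[k],0).round())
    for a,b in((6,16),(20,36),(36,46),(46,62),(62,80)):
        q=P[(P[:,2]>a)&(P[:,2]<b)]
        if len(q)>20:
            box=cv2.minAreaRect(q[:,:2].astype(np.float32));print(a,b,len(q),np.round(box[0]),np.round(box[1]),round(box[2],1))
# ortho map
o=np.full((600,760,3),255,np.uint8);
for nm in('scene','side'):
    W=np.load(f'/tmp/{nm}.npy').reshape(-1,3);im=cv2.imread(f'pics/{nm}.png').reshape(-1,3)
    k=(W[:,2]>-10)&(W[:,2]<100);
    if nm=='scene': k&=False
    u=((400-W[k,1])*1.2).astype(float) ;P=W[k]
    cx,cy=300,0
    uu=np.nan_to_num((P[:,0]-250)*1.5).astype(int);vv=np.nan_to_num((350-P[:,1])*1.5).astype(int)
    g=(uu>=0)&(uu<760)&(vv>=0)&(vv<600)
    col=im[k]
    for a,b,c in zip(uu[g],vv[g],col[g]): cv2.circle(o,(int(a),int(b)),1,c.tolist(),-1)
cv2.imwrite('pics/ortho.png',o)
E
python3 b.py
```

```text
press [538.  41.   6.] [674. 284.  77.]
6 16 1516 [620. 209.] [146.  82.] 84.9
20 36 296 [604. 187.] [165.  43.] 74.3
36 46 167 [593. 162.] [221.  88.] 70.6
46 62 1683 [618. 153.] [217. 131.] 62.8
62 80 831 [619. 183.] [161.  48.] 84.7
rest [ 529. -234.    6.] [678. -45.  59.]
6 16 857 [ 608. -141.] [149. 186.] 3.1
20 36 461 [603. -85.] [138.  57.] 4.3
36 46 266 [601. -84.] [134.  55.] 4.0
46 62 523 [603. -85.] [137.  59.] 5.3
```

View pics/ortho.png

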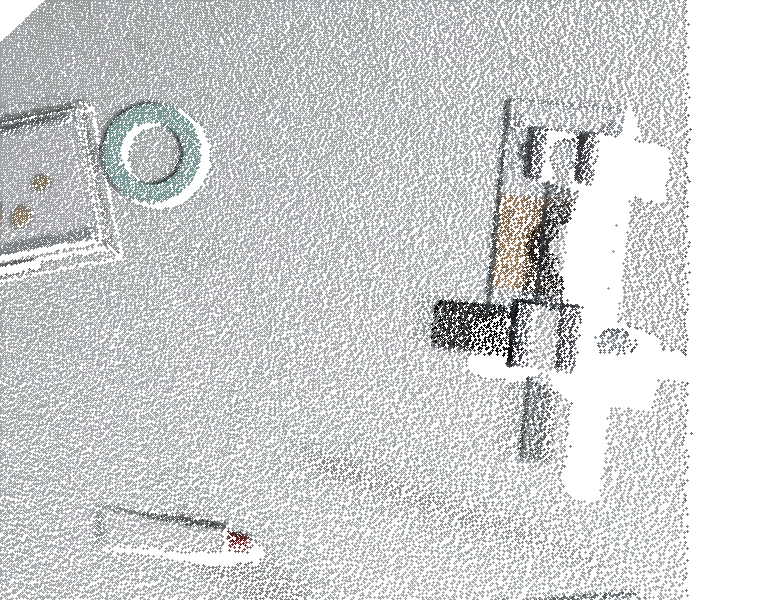

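carry_out --delta_pos '[[-0.3, -0.2, 0], [-0.6, -0.4, 0], [-0.85, -0.55, 0], [-0.85, -0.55, 0], [-0.85, -0.55, 0], [-0.85, -0.55, 0], [-0.85, -0.55, 0], [-0.85, -0.55, 0], [-0.85, -0.55, 0], [-0.85, -0.55, 0], [-0.85, -0.55, 0], [-0.85, -0.55, 0], [-0.85, -0.55, 0], [-0.85, -0.55, 0], [-0.85, -0.55, 0], [-0.85, -0.55, 0], [-0.85, -0.55, 0], [-0.85, -0.55, 0], [-0.85, -0.55, 0], [-0.85, -0.55, 0]]' --angular '[[0, 0, 0], [0, 0, 0], [0, 0, 0], [0, 0, 0], [0, 0, 0], [0, 0, 0], [0, 0, 0], [0, 0, 0], [0, 0, 0], [0, 0, 0], [0, 0, 0], [0, 0, 0], [0, 0, 0], [0, 0, 0], [0, 0, 0], [0, 0, 0], [0, 0, 0], [0, 0, 0], [0, 0, 0], [0, 0, 0]]' --jaw '[0, 0, 0, 0, 0, 0, 0, 0, 0, 0, 0, 0, 0, 0, 0, 0, 0, 0, 0, 0]'

```text
t: 1.77
tool_pos: [534.4, 135.1, 236.3]
tcp_rot: [-180.0, -0.0, 166.2]
contact_force: [-0.1, -0.2, -0.3]
opening: 91.8
grip_force: 0.0
```

carry_out --delta_pos '[[0, 0, 0], [0, 0, 0], [0, 0, 0], [0, 0, 0]]' --angular '[[0, 0, -0.9], [0, 0, -0.9], [0, 0, 0], [0, 0, 0]]' --jaw '[0.3, 0.3, 0.3, 0.3]'

```text
t: 2.1
tool_pos: [533.6, 136.6, 236.3]
tcp_rot: [-180.0, -0.0, 175.1]
contact_force: [0.3, -0.4, 0.3]
opening: 67.4
grip_force: 0.0
```

```bash
cat >> h.py <<'E'
def plan(x,y,z,yaw,n=1):
    s=get_state();M=R.from_euler('xyz',s["tcp_rot"],degrees=True)
    d=M.inv().apply(np.array([x,y,z])-s["tool_pos"])/30
    G=R.from_euler('xyz',[180,0,yaw],degrees=True)
    w=(M.inv()*G).as_rotvec(degrees=True)/5
    print("at",np.round(s["tool_pos"],1),np.round(s["tcp_rot"],1),"shift",np.round(d,3),"per row",np.round(d/n,3),"turn",np.round(w,3))
E
python3 - <<'E'
from h import *
s=get_state();print(s['tool_pos'],s['tcp_rot'],s['t'],s['opening'])
c=cam('wrist');cv2.imwrite('pics/w1.png',c[0]);np.save('/tmp/w1.npy',cloud(c))
E
```

```text
[533.55915673 136.56388874 236.33116235] [-1.79987480e+02 -3.37531857e-02  1.75114766e+02] 2.1 67.44589357318249
```

View pics/w1.png

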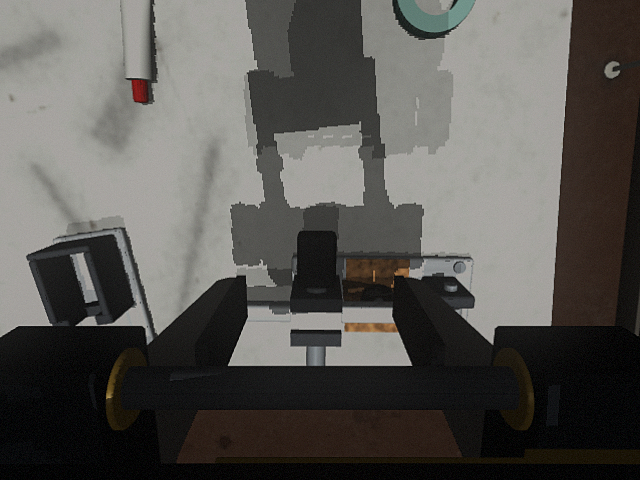

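The wrist view shows the handle at (300–338, 232–275), the cheek behind it at (292–342, 275–345), and the rest pocket at the left (28–130, 235–320).

Run:
```python
from h import *
W=np.load('/tmp/w1.npy');im=cv2.imread('pics/w1.png')
def rect(n,x0,x1,y0,y1,za,zb):
    P=W[y0:y1,x0:x1].reshape(-1,3);q=P[(P[:,2]>za)&(P[:,2]<zb)]
    b=cv2.minAreaRect(q[:,:2].astype(np.float32));print(n,len(q),'z',np.median(q[:,2]).round(1),np.round(b[0],1),np.round(b[1],1),round(b[2],1))
    return q
rect('handle',290,350,225,290,51,64)
rect('cheeks',280,350,225,350,68,82)
rect('base',230,480,245,290,9,17)
rect('restwalls',10,150,225,330,48,64)
rect('restbase',10,160,225,345,6,15)
# handle contour by ray at z=57
c=(im,None,)+cam('wrist')[2:]
P=lambda uv,z:ray(c,uv,z).round(1)
m=((im.max(2)<60)&(W[...,2]>50)&(W[...,2]<63)).astype(np.uint8);m[:, :280]=0;m[:,360:]=0;m[:225]=0;m[300:]=0
cn=max(cv2.findContours(m,0,2)[0],key=cv2.contourArea);pts=P(cn.reshape(-1,2),57)[:,:2]
b=cv2.minAreaRect(pts.astype(np.float32));print('handle ray',b)
W=np.load('/tmp/side.npy')
rect('side handle',200,245,240,290,51,62)
rect('side cheeks',180,245,220,290,67,80)
for n,f in(('lo',(20,52)),('hi',(48,62))): rect('side rest'+n,255,335,165,235,*f)
```

```text
handle 2185 z 57.8 [566.6 130.2] [41.1 52.6] 85.0
cheeks 2564 z 74.2 [614.4 126.7] [44.  45.1] 84.4
base 3310 z 13.5 [597.1 193.7] [178.8  33.1] 84.8
restwalls 2682 z 55.8 [573.4 -87. ] [75. 58.] 4.5
restbase 2856 z 10.9 [594.1 -85.5] [124.4  70.9] 4.2
handle ray ((567.4041748046875, 131.36021423339844), (44.25491714477539, 56.440673828125), 85.13568115234375)
side handle 529 z 56.1 [573.7 119.3] [65.2 71.5] 88.5
side cheeks 508 z 72.0 [612.8 125.9] [44.9 46.3] 83.4
side restlo 903 z 35.6 [602.9 -85.8] [137.7  59.2] 4.3
side resthi 475 z 53.4 [602.6 -85.4] [136.6  59.5] 5.3
```

```bash
python3 -c "
from h import *
plan(564.5,131,63,174.8,10)"
```

```text
at [533.5 137.1 236.5] [-180.    -0.   175.2] shift [-1.046 -0.114  5.784] per row [-0.105 -0.011  0.578] turn [-0.001 -0.002  0.075]
```

carry_out --delta_pos '[[-0.52, -0.06, 0], [-0.52, -0.05, 0], [0, 0, 0.7], [0, 0, 0.7], [0, 0, 0.7], [0, 0, 0.7], [0, 0, 0.7], [0, 0, 0.7], [0, 0, 0.7], [0, 0, 0.5], [0, 0, 0.3], [0, 0, 0.08], [0, 0, 0], [0, 0, 0]]' --angular '[[0, 0, 0.07], [0, 0, 0], [0, 0, 0], [0, 0, 0], [0, 0, 0], [0, 0, 0], [0, 0, 0], [0, 0, 0], [0, 0, 0], [0, 0, 0], [0, 0, 0], [0, 0, 0], [0, 0, 0], [0, 0, 0]]' --jaw '[0.3, 0.3, 0.3, 0.3, 0.3, 0.3, 0.3, 0.3, 0.3, 0.3, 0.3, 0.3, 0.3, 0.3]'

```text
t: 3.37
tool_pos: [565.4, 131.3, 64.3]
tcp_rot: [180.0, 0.1, 174.9]
contact_force: [0.6, 0.5, 0.3]
opening: 64.5
grip_force: 0.0
```

carry_out --delta_pos '[[0, 0, 0], [0, 0, 0], [0, 0, 0], [0, 0, 0], [0, 0, 0], [0, 0, 0], [0, 0, 0], [0, 0, 0]]' --angular '[[0, 0, 0], [0, 0, 0], [0, 0, 0], [0, 0, 0], [0, 0, 0], [0, 0, 0], [0, 0, 0], [0, 0, 0]]' --jaw '[0.5, 0.6, 0.7, 0.8, 0.8, 0.8, 0.8, 0.8]'

```text
t: 4.03
tool_pos: [564.8, 131.2, 63.4]
tcp_rot: [180.0, 0.0, 174.9]
contact_force: [-0.4, -0.2, 1.4]
opening: 33.6
grip_force: 30.0
```

carry_out --delta_pos '[[0, 0, -0.04], [0.1, 0, 0], [0.2, 0, 0], [0.3, 0, 0], [0.3, 0, 0], [0.3, 0, 0], [0.3, 0, 0], [0.3, 0, 0], [0.3, 0, 0], [0.3, 0, 0], [0.3, 0, 0], [0.3, 0, 0], [0.3, 0, 0], [0.2, 0, 0], [0, 0, 0], [0, 0, 0]]' --angular '[[0, 0, 0], [0, 0, 0], [0, 0, 0], [0, 0, 0], [0, 0, 0], [0, 0, 0], [0, 0, 0], [0, 0, 0], [0, 0, 0], [0, 0, 0], [0, 0, 0], [0, 0, 0], [0, 0, 0], [0, 0, 0], [0, 0, 0], [0, 0, 0]]' --jaw '[0.8, 0.8, 0.8, 0.8, 0.8, 0.8, 0.8, 0.8, 0.8, 0.8, 0.8, 0.8, 0.8, 0.8, 0.8, 0.8]'

```text
t: 5.37
tool_pos: [460.0, 140.5, 64.5]
tcp_rot: [180.0, 0.0, 174.9]
contact_force: [-0.8, 0.0, -0.9]
opening: 33.8
grip_force: 30.0
```

Run:
```python
from h import *
c=cam('side');cv2.imwrite('pics/s2.png',cv2.resize(c[0][200:360,120:360],None,fx=3,fy=3))
plan(460,30,62.5,179.5,8)
```

```text
at [460.4 140.5  64.6] [180.    0.  174.9] shift [-0.312 -3.669  0.071] per row [-0.039 -0.459  0.009] turn [ 0.001  0.01  -0.918]
```

View pics/s2.png

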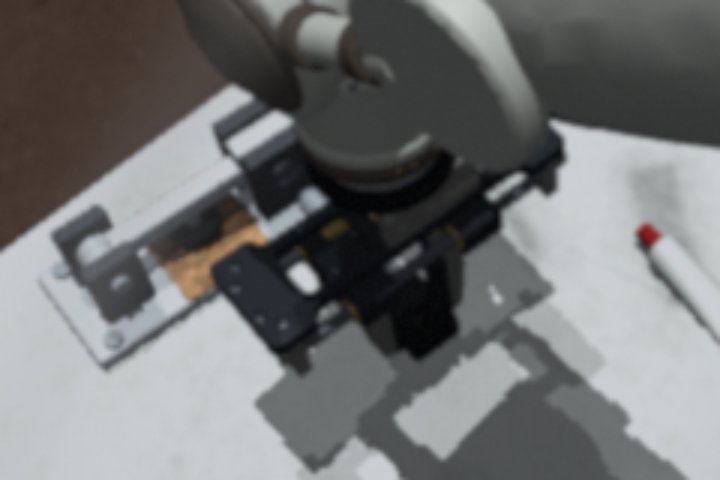

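The picture shows the pin clear of the fork, held level by the handle. The handle is at about (425,320). I'll swing clear, turn to the rest's yaw and lower the pin.

carry_out --delta_pos '[[-0.02, -0.2, 0], [-0.04, -0.45, 0], [-0.04, -0.45, 0], [-0.04, -0.45, 0], [-0.04, -0.45, 0], [-0.04, -0.45, 0], [-0.02, -0.2, 0], [0, 0, 0], [0, 0, 0], [0, 0, 0], [0, 0, 0.2], [0, 0, 0.3], [0, 0, 0.3], [0, 0, 0.2], [0, 0, 0.15], [0, 0, 0.05], [0, 0, 0], [0, 0, 0]]' --angular '[[0, 0, 0], [0, 0, 0], [0, 0, 0], [0, 0, 0], [0, 0, 0], [0, 0, 0], [0, 0, 0], [0, 0, -0.6], [0, 0, -0.7], [0, 0, -0.6], [0, 0, 0], [0, 0, 0], [0, 0, 0], [0, 0, 0], [0, 0, 0], [0, 0, 0], [0, 0, 0], [0, 0, 0]]' --jaw '[0.8, 0.8, 0.8, 0.8, 0.8, 0.8, 0.8, 0.8, 0.8, 0.8, 0.8, 0.8, 0.8, 0.8, 0.8, 0.8, 0.8, 0.8]'

```text
t: 6.92
tool_pos: [460.3, 60.6, 28.4]
tcp_rot: [-180.0, 0.0, -175.6]
contact_force: [0.2, -0.6, -1.8]
opening: 33.5
grip_force: 30.0
```

carry_out --delta_pos '[[0, 0, 0.05], [0, 0, 0.04], [0, 0, 0], [0, 0, 0]]' --angular '[[0, 0, 0], [0, 0, 0], [0, 0, 0], [0, 0, 0]]' --jaw '[0.8, 0.8, 0.8, 0.8]'

```text
t: 7.25
tool_pos: [460.2, 60.6, 25.8]
tcp_rot: [-180.0, 0.0, -175.6]
contact_force: [0.4, -0.2, -0.9]
opening: 34.0
grip_force: 30.0
```

carry_out --delta_pos '[[0, 0, 0.04], [0, 0, 0], [0, 0, 0]]' --angular '[[0, 0, 0], [0, 0, 0], [0, 0, 0]]' --jaw '[0.8, 0.8, 0.8]'

```text
t: 7.5
tool_pos: [460.4, 60.6, 24.6]
tcp_rot: [-180.0, 0.0, -175.6]
contact_force: [1.1, 0.1, -1.1]
opening: 33.7
grip_force: 30.0
```

carry_out --delta_pos '[[0, 0, 0.02], [0, 0, 0], [0, 0, 0]]' --angular '[[0, 0, 0], [0, 0, 0], [0, 0, 0]]' --jaw '[0.8, 0.8, 0.8]'

```text
t: 7.75
tool_pos: [460.4, 60.6, 24.5]
tcp_rot: [-180.0, -0.0, -175.6]
contact_force: [-3.2, 0.7, 4.8]
opening: 33.7
grip_force: 30.0
```

carry_out --delta_pos '[[0, 0, 0], [0, 0, 0], [0, 0, 0], [0, 0, 0], [0, 0, -0.2], [0, 0, -0.4], [0, 0, -0.8], [0, 0, -0.9], [0, 0, -0.9], [-0.5, 0, -0.9], [-0.7, 0, -0.9], [-0.7, 0, -0.9], [-0.5, 0, -0.5], [-0.3, 0, -0.3], [0, 0, 0], [0, 0, 0]]' --angular '[[0, 0, 0], [0, 0, 0], [0, 0, 0], [0, 0, 0], [0, 0, 0], [0, 0, 0], [0, 0, 0], [0, 0, 0], [0, 0, 0], [0, 0, 0], [0, 0, 0], [0, 0, 0], [0, 0, 0], [0, 0, 0], [0, 0, 0], [0, 0, 0]]' --jaw '[0.55, 0.5, 0.45, 0.4, 0.4, 0.4, 0.4, 0.4, 0.4, 0.4, 0.4, 0.4, 0.4, 0.4, 0.4, 0.4]'

```text
t: 9.08
tool_pos: [541.0, 66.9, 225.1]
tcp_rot: [-180.0, 0.0, -175.6]
contact_force: [-0.8, -0.8, -1.3]
opening: 55.6
grip_force: 0.0
```

Run:
```python
from h import *
c=cam('wrist');W=cloud(c);im=c[0];cv2.imwrite('pics/w2.png',im);np.save('/tmp/w2.npy',W)
g=(W[...,2]>13)&(W[...,2]<25)&(W[...,0]>420)&(W[...,0]<490)&(W[...,1]>20)&(W[...,1]<100)
b=cv2.minAreaRect(W[g][:,:2].astype(np.float32));print('handle',b,np.median(W[g][:,2]))
g=(W[...,2]>11)&(W[...,2]<25)&(W[...,0]>495)&(W[...,0]<575)&(W[...,1]>35)&(W[...,1]<90)
b=cv2.minAreaRect(W[g][:,:2].astype(np.float32));print('shank',b,np.median(W[g][:,2]),g.sum())
q=W[g];print(np.polyfit(q[:,0]-460,q[:,1],1))
```

```text
handle ((463.1526794433594, 61.362205505371094), (54.63311004638672, 33.941715240478516), 3.7587599754333496) 18.62410708348648
shank ((532.908447265625, 66.64778900146484), (76.51619720458984, 17.25850486755371), 4.038722515106201) 17.726558774723344 1541
[ 0.07048273 61.23641847]
```

View pics/w2.png

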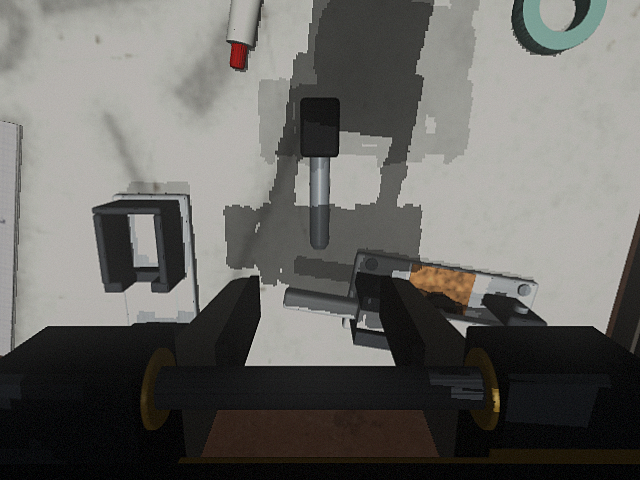

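The view shows the pin flat and free: handle at (301–340, 97–157), shank tip at (319,248), already parallel to the rest. Next I grip it by the shank.

```bash
python3 -c "
from h import *
plan(518.9,65.6,24.5,-175.7,10)"
```

```text
at [540.1  66.9 224.1] [ 1.800e+02 -1.000e-01 -1.756e+02] shift [0.695 0.008 6.655] per row [0.07  0.001 0.665] turn [ 0.003 -0.019  0.023]
```

carry_out --delta_pos '[[0.35, 0.01, 0.3], [0.35, 0, 0.6], [0, 0, 0.8], [0, 0, 0.8], [0, 0, 0.8], [0, 0, 0.8], [0, 0, 0.8], [0, 0, 0.7], [0, 0, 0.5], [0, 0, 0.3], [0, 0, 0.15], [0, 0, 0.1], [0, 0, 0], [0, 0, 0]]' --angular '[[0, 0, 0], [0, 0, 0], [0, 0, 0], [0, 0, 0], [0, 0, 0], [0, 0, 0], [0, 0, 0], [0, 0, 0], [0, 0, 0], [0, 0, 0], [0, 0, 0], [0, 0, 0], [0, 0, 0], [0, 0, 0]]' --jaw '[0.4, 0.4, 0.4, 0.4, 0.4, 0.4, 0.4, 0.4, 0.4, 0.4, 0.4, 0.4, 0.4, 0.4]'

```text
t: 10.3
tool_pos: [520.6, 65.5, 26.2]
tcp_rot: [-180.0, 0.1, -175.6]
contact_force: [-0.9, 0.5, 0.0]
opening: 55.3
grip_force: 0.0
```

carry_out --delta_pos '[[0, 0, 0], [0, 0, 0], [0, 0, 0], [0, 0, 0], [0, 0, 0], [0, 0, 0], [0, 0, 0], [0, 0, 0]]' --angular '[[0, 0, 0], [0, 0, 0], [0, 0, 0], [0, 0, 0], [0, 0, 0], [0, 0, 0], [0, 0, 0], [0, 0, 0]]' --jaw '[0.6, 0.7, 0.8, 0.9, 0.95, 0.95, 0.95, 0.95]'

```text
t: 10.97
tool_pos: [520.1, 65.5, 25.5]
tcp_rot: [-180.0, 0.0, -175.6]
contact_force: [-0.6, -0.0, 0.2]
opening: 16.7
grip_force: 30.0
```

carry_out --delta_pos '[[0, 0, 0], [0, 0, 0], [0, 0, 0.05], [0, 0, 0.02], [0, 0, 0], [0, 0, 0], [0, 0, 0], [0, 0, 0]]' --angular '[[0, 0, 0], [0, 0, 0], [0, 0, 0], [0, 0, 0], [0, 0, 0], [0, 0, 0], [0, 0, 0], [0, 0, 0]]' --jaw '[0.6, 0.6, 0.6, 0.6, 0.8, 0.95, 0.95, 0.95]'

```text
t: 11.63
tool_pos: [520.0, 65.6, 23.3]
tcp_rot: [180.0, -0.0, -175.6]
contact_force: [-0.4, -0.2, 0.2]
opening: 17.1
grip_force: 30.0
```

```bash
python3 -c "
from h import *
for i in range(4):
    s=get_state();print(s['opening'],s['tool_pos'],s['contact_force'],s['grip_force']);optics.camera('wrist')"
```

```text
17.067736487234587 [519.96466351  65.57352677  23.26726849] [-0.42492916 -0.24927876  0.20495679] 29.99846041202545
17.27666249378902 [519.97298654  65.55113444  23.26011531] [ 0.17489932 -0.39449827 -1.1740787 ] 29.99836653470993
16.903891608757814 [519.98185485  65.54810718  23.26826304] [-0.60277976 -0.40651589 -1.29702836] 29.998375475406647
17.066843005468932 [519.99034288  65.56994165  23.27663877] [ 0.47496567 -0.29124272 -1.38443163] 29.99837100505829
```

carry_out --delta_pos '[[0, 0, -0.05], [0, 0, -0.1], [0, 0, -0.2], [0, 0, -0.4], [0, 0, -0.6], [0, 0, -0.6], [0, 0, -0.5], [0, 0, -0.3], [0, 0, -0.15], [0, 0, 0], [0, 0, 0]]' --angular '[[0, 0, 0], [0, 0, 0], [0, 0, 0], [0, 0, 0], [0, 0, 0], [0, 0, 0], [0, 0, 0], [0, 0, 0], [0, 0, 0], [0, 0, 0], [0, 0, 0]]' --jaw '[0.95, 0.95, 0.95, 0.95, 0.95, 0.95, 0.95, 0.95, 0.95, 0.95, 0.95]'

```text
t: 12.75
tool_pos: [519.7, 65.6, 110.0]
tcp_rot: [180.0, -0.0, -175.6]
contact_force: [0.7, 0.3, -1.5]
opening: 17.3
grip_force: 30.0
```

```bash
python3 -c "
from h import *
plan(630.7,-82.8,111,-175.7,10)"
```

```text
at [519.7  65.6 110. ] [ 180.    -0.  -175.6] shift [-3.309 -5.216 -0.034] per row [-0.331 -0.522 -0.003] turn [ 0.001 -0.005  0.022]
```

carry_out --delta_pos '[[-0.11, -0.17, 0], [-0.2, -0.32, 0], [-0.33, -0.52, 0], [-0.33, -0.52, 0], [-0.33, -0.52, 0], [-0.33, -0.52, 0], [-0.33, -0.52, 0], [-0.33, -0.52, 0], [-0.33, -0.52, 0], [-0.33, -0.52, 0], [-0.23, -0.37, 0], [-0.13, -0.2, 0], [0, 0, 0], [0, 0, 0], [0, 0, 0]]' --angular '[[0, 0, 0], [0, 0, 0], [0, 0, 0], [0, 0, 0], [0, 0, 0], [0, 0, 0], [0, 0, 0], [0, 0, 0], [0, 0, 0], [0, 0, 0], [0, 0, 0], [0, 0, 0], [0, 0, 0], [0, 0, 0], [0, 0, 0]]' --jaw '[0.95, 0.95, 0.95, 0.95, 0.95, 0.95, 0.95, 0.95, 0.95, 0.95, 0.95, 0.95, 0.95, 0.95, 0.95]'

```text
t: 14.0
tool_pos: [630.5, -82.4, 109.8]
tcp_rot: [180.0, -0.1, -175.6]
contact_force: [-0.2, 0.4, -1.2]
opening: 17.4
grip_force: 30.0
```

Run:
```python
from h import *
plan(630.7,-82.8,60,-175.7,10)
c=cam('wrist');W=cloud(c);im=c[0];cv2.imwrite('pics/w3.png',im);np.save('/tmp/w3.npy',W)
def f(n,lo,hi):
    g=(W[...,2]>lo)&(W[...,2]<hi)&(W[...,0]>500)&(W[...,0]<600)&(abs(W[...,1]+85)<50)
    if g.sum()>20: print(n,g.sum(),np.median(W[g][:,2]),cv2.minAreaRect(W[g][:,:2].astype(np.float32)))
f('walls',49,63);f('handle',90,120)
```

```text
at [630.5 -82.4 109.8] [ 1.800e+02 -1.000e-01 -1.756e+02] shift [-0.008 -0.015  1.659] per row [-0.001 -0.001  0.166] turn [ 0.008 -0.013  0.026]
walls 4366 56.62723283164148 ((568.783935546875, -88.25212860107422), (66.23802185058594, 56.30603790283203), 3.990018129348755)
handle 11589 105.1557242079785 ((573.521240234375, -86.39915466308594), (54.380306243896484, 34.16704559326172), 4.3774003982543945)
```

View pics/w3.png

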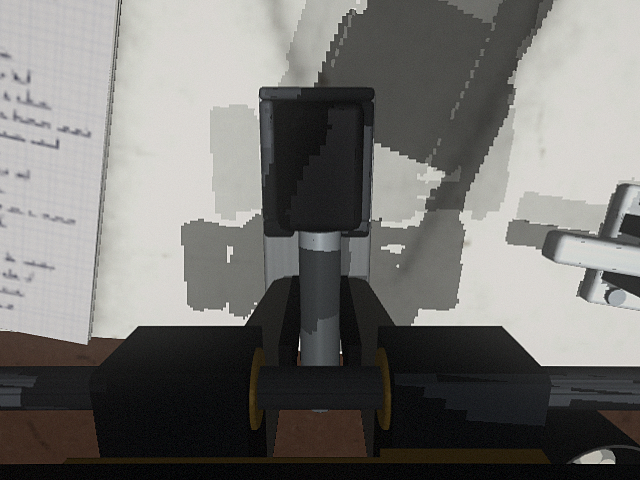

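The view shows the handle (275–365, 100–230) over the pocket (260–375, 88–235), about 1.5 mm off to the right. I'll correct that and lower the pin.

carry_out --delta_pos '[[0, -0.04, 0.1], [0, 0, 0.2], [0, 0, 0.3], [0, 0, 0.3], [0, 0, 0.3], [0, 0, 0.2], [0, 0, 0.15], [0, 0, 0.1], [0, 0, 0], [0, 0, 0]]' --angular '[[0, 0, 0], [0, 0, 0], [0, 0, 0], [0, 0, 0], [0, 0, 0], [0, 0, 0], [0, 0, 0], [0, 0, 0], [0, 0, 0], [0, 0, 0]]' --jaw '[0.95, 0.95, 0.95, 0.95, 0.95, 0.95, 0.95, 0.95, 0.95, 0.95]'

```text
t: 14.88
tool_pos: [631.3, -84.2, 60.9]
tcp_rot: [-180.0, 0.0, -175.6]
contact_force: [0.4, -0.2, -1.5]
opening: 17.1
grip_force: 30.0
```

carry_out --delta_pos '[[0, 0, 0.1], [0, 0, 0.1], [0, 0, 0.06], [0, 0, 0], [0, 0, 0]]' --angular '[[0, 0, 0], [0, 0, 0], [0, 0, 0], [0, 0, 0], [0, 0, 0]]' --jaw '[0.95, 0.95, 0.95, 0.95, 0.95]'

```text
t: 15.3
tool_pos: [631.0, -84.1, 52.8]
tcp_rot: [180.0, -0.0, -175.6]
contact_force: [-0.1, -0.8, -0.8]
opening: 17.3
grip_force: 30.0
```

carry_out --delta_pos '[[0, 0, 0.05], [0, 0, 0.03], [0, 0, 0], [0, 0, 0]]' --angular '[[0, 0, 0], [0, 0, 0], [0, 0, 0], [0, 0, 0]]' --jaw '[0.95, 0.95, 0.95, 0.95]'

```text
t: 15.63
tool_pos: [631.1, -84.1, 50.5]
tcp_rot: [180.0, -0.0, -175.6]
contact_force: [-0.2, 0.2, -0.9]
opening: 17.3
grip_force: 30.0
```

carry_out --delta_pos '[[0, 0, 0.03], [0, 0, 0], [0, 0, 0]]' --angular '[[0, 0, 0], [0, 0, 0], [0, 0, 0]]' --jaw '[0.95, 0.95, 0.95]'

```text
t: 15.88
tool_pos: [631.1, -84.1, 49.7]
tcp_rot: [180.0, -0.0, -175.6]
contact_force: [-0.6, -0.0, -0.8]
opening: 16.8
grip_force: 30.0
```

carry_out --delta_pos '[[0, 0, 0.03], [0, 0, 0], [0, 0, 0]]' --angular '[[0, 0, 0], [0, 0, 0], [0, 0, 0]]' --jaw '[0.95, 0.95, 0.95]'

```text
t: 16.13
tool_pos: [631.3, -84.2, 49.2]
tcp_rot: [-180.0, 0.0, -175.6]
contact_force: [-1.2, 0.9, 2.0]
opening: 17.0
grip_force: 30.0
```

carry_out --delta_pos '[[0, 0, 0.02], [0, 0, 0], [0, 0, 0]]' --angular '[[0, 0, 0], [0, 0, 0], [0, 0, 0]]' --jaw '[0.95, 0.95, 0.95]'

```text
t: 16.38
tool_pos: [631.4, -84.2, 49.2]
tcp_rot: [-180.0, 0.0, -175.6]
contact_force: [-2.7, 0.8, 5.9]
opening: 17.1
grip_force: 30.0
```

carry_out --delta_pos '[[0, 0, 0], [0, 0, 0], [0, 0, 0], [0, 0, 0], [0, 0, 0], [0, 0, 0], [0, 0, -0.2], [0, 0, -0.4], [0, 0, -0.8], [0, 0, -0.9], [0, 0, -0.9], [0, 0, -0.9], [0, 0, -0.9], [0, 0, -0.5], [0, 0, -0.2], [0, 0, 0], [0, 0, 0]]' --angular '[[0, 0, 0], [0, 0, 0], [0, 0, 0], [0, 0, 0], [0, 0, 0], [0, 0, 0], [0, 0, 0], [0, 0, 0], [0, 0, 0], [0, 0, 0], [0, 0, 0], [0, 0, 0], [0, 0, 0], [0, 0, 0], [0, 0, 0], [0, 0, 0], [0, 0, 0]]' --jaw '[0.75, 0.65, 0.55, 0.5, 0.5, 0.5, 0.5, 0.5, 0.5, 0.5, 0.5, 0.5, 0.5, 0.5, 0.5, 0.5, 0.5]'

```text
t: 17.8
tool_pos: [630.9, -84.0, 218.9]
tcp_rot: [180.0, -0.0, -175.6]
contact_force: [-0.8, -0.4, 0.1]
opening: 46.0
grip_force: 0.0
```

Run:
```python
from h import *
# bar_tab expected from bore (614.2,126.5), press yaw -5.2
yx=np.deg2rad(-5.2);py=np.array([-np.sin(yx),np.cos(yx)])
tab=np.array([614.2,126.5])-65*py;print('tab',tab,'hinge',tab+185*py,'py',py)
plan(*tab,220,84.8,12)
c=cam('wrist');W=cloud(c);cv2.imwrite('pics/w4.png',c[0])
g=(W[...,2]>36)&(W[...,2]<48)&(W[...,0]>535)&(W[...,0]<590)&(abs(W[...,1]+87)<19)
print('handle',g.sum(),np.median(W[g][:,2]),cv2.minAreaRect(W[g][:,:2].astype(np.float32)))
```

```text
tab [608.30888229  61.76751409] hinge [625.07590962 246.00612783] py [0.09063258 0.9958844 ]
at [630.9 -84.  218.9] [ 180.    -0.  -175.6] shift [ 0.376  4.904 -0.036] per row [ 0.031  0.409 -0.003] turn [-3.0000e-03 -5.0000e-03  1.9922e+01]
handle 2382 44.727006906264506 ((564.9618530273438, -86.969970703125), (50.07353591918945, 37.95991134643555), 0.11956784129142761)
```

View pics/w4.png

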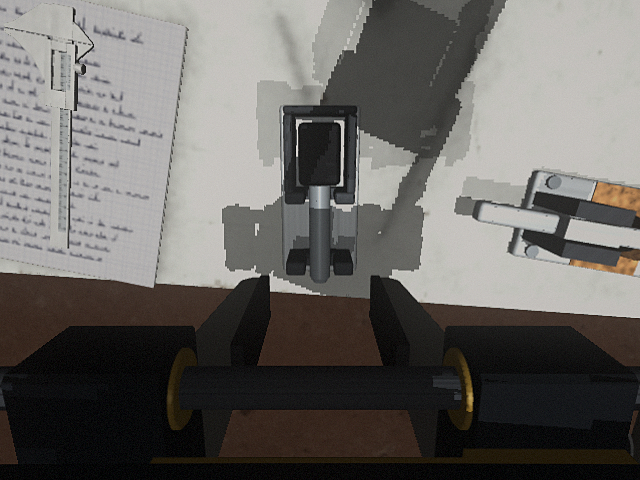

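Parked: the handle (298–341, 122–187) is inside the pocket at the right height and the shank is in both notches. Now the bar: I'll turn 100° and go toward the tab.

carry_out --delta_pos '[[0, 0, 0], [0, 0, 0], [0, 0, 0], [0, 0, 0], [0, 0, 0], [0, 0, 0], [0, 0, 0], [0, 0, 0], [0, 0, 0], [0, 0, 0], [0, 0, 0], [0, 0, 0], [0, 0, 0], [0, 0, 0], [0, 0, 0], [0, 0, 0], [0, 0, 0], [0, 0, 0], [0, 0, 0], [0, 0, 0]]' --angular '[[0, 0, 0.98], [0, 0, 1], [0, 0, 1], [0, 0, 1], [0, 0, 1], [0, 0, 1], [0, 0, 1], [0, 0, 1], [0, 0, 1], [0, 0, 1], [0, 0, 1], [0, 0, 1], [0, 0, 1], [0, 0, 1], [0, 0, 1], [0, 0, 1], [0, 0, 1], [0, 0, 1], [0, 0, 1], [0, 0, 0.94]]' --jaw '[0.5, 0.5, 0.5, 0.5, 0.5, 0.5, 0.5, 0.5, 0.5, 0.5, 0.5, 0.5, 0.5, 0.5, 0.5, 0.5, 0.5, 0.5, 0.5, 0.5]'

```text
t: 19.52
tool_pos: [630.1, -83.8, 216.9]
tcp_rot: [-179.8, -0.0, 84.6]
contact_force: [0.4, 0.4, -0.1]
opening: 45.9
grip_force: 0.0
```

carry_out --delta_pos '[[0.2, -0.1, 0], [0.5, -0.2, 0], [0.6, -0.3, 0], [0.6, -0.3, 0], [0.5, -0.2, 0], [0.3, -0.1, 0], [0, 0, 0], [0, 0, 0]]' --angular '[[0, 0, 0], [0, 0, 0], [0, 0, 0], [0, 0, 0], [0, 0, 0], [0, 0, 0], [0, 0, 0], [0, 0, 0]]' --jaw '[0.5, 0.5, 0.5, 0.5, 0.5, 0.5, 0.5, 0.5]'

```text
t: 20.18
tool_pos: [602.6, 0.2, 219.1]
tcp_rot: [180.0, 0.0, 84.9]
contact_force: [0.5, -0.4, 0.4]
opening: 46.0
grip_force: 0.0
```

Run:
```python
from h import *
plan(608.3,61.8,53,84.8,1)
c=cam('wrist');W=cloud(c);cv2.imwrite('pics/w5.png',c[0])
g=(W[...,2]>50)&(W[...,2]<66)&(W[...,1]>30)&(W[...,1]<98)&(abs(W[...,0]-608)<30)
print('tab',g.sum(),np.median(W[g][:,2]),cv2.minAreaRect(W[g][:,:2].astype(np.float32)))
```

```text
at [6.026e+02 2.000e-01 2.191e+02] [180.    0.   84.9] shift [2.063 0.008 5.537] per row [2.063 0.008 5.537] turn [0.001 0.004 0.022]
tab 1650 58.701676589646326 ((608.7361450195312, 69.64051818847656), (57.70574951171875, 15.911592483520508), 84.55863952636719)
```

carry_out --delta_pos '[[0.3, 0.01, 0], [0.6, 0, 0], [0.6, 0, 0.2], [0.4, 0, 0.5], [0.16, 0, 0.7], [0, 0, 0.8], [0, 0, 0.8], [0, 0, 0.8], [0, 0, 0.7], [0, 0, 0.5], [0, 0, 0.3], [0, 0, 0.2], [0, 0, 0], [0, 0, 0]]' --angular '[[0, 0, 0], [0, 0, 0], [0, 0, 0], [0, 0, 0], [0, 0, 0], [0, 0, 0], [0, 0, 0], [0, 0, 0], [0, 0, 0], [0, 0, 0], [0, 0, 0], [0, 0, 0], [0, 0, 0], [0, 0, 0]]' --jaw '[0.5, 0.5, 0.5, 0.5, 0.5, 0.5, 0.5, 0.5, 0.5, 0.5, 0.5, 0.5, 0.5, 0.5]'

```text
t: 21.4
tool_pos: [609.2, 61.1, 54.9]
tcp_rot: [179.9, 0.0, 84.8]
contact_force: [0.7, -1.1, 1.4]
opening: 45.8
grip_force: 0.0
```

carry_out --delta_pos '[[0, 0, 0], [0, 0, 0], [0, 0, 0], [0, 0, 0], [0, 0, 0], [0, 0, 0], [0, 0, 0]]' --angular '[[0, 0, 0], [0, 0, 0], [0, 0, 0], [0, 0, 0], [0, 0, 0], [0, 0, 0], [0, 0, 0]]' --jaw '[0.7, 0.8, 0.9, 0.95, 0.95, 0.95, 0.95]'

```text
t: 21.98
tool_pos: [608.6, 61.3, 54.6]
tcp_rot: [180.0, -0.0, 84.8]
contact_force: [-1.0, -0.2, 3.2]
opening: 15.8
grip_force: 30.0
```

Run:
```python
from h import *
plan(608.3,61.8,53,84.8,1)
t=np.deg2rad(np.linspace(0,80,21));x=185*(1-np.cos(t));z=185*np.sin(t)
print(np.c_[np.diff(x),-np.diff(z)].round(1).tolist()); print((np.c_[np.diff(x),-np.diff(z)]/30).round(2).tolist())
```

```text
at [608.6  61.3  54.6] [180.   -0.   84.8] shift [ 0.015 -0.013  0.054] per row [ 0.015 -0.013  0.054] turn [ 0.003 -0.001 -0.   ]
[[0.5, -12.9], [1.3, -12.8], [2.2, -12.7], [3.1, -12.5], [4.0, -12.3], [4.8, -12.0], [5.7, -11.6], [6.5, -11.2], [7.2, -10.7], [7.9, -10.2], [8.6, -9.6], [9.3, -9.0], [9.9, -8.3], [10.4, -7.6], [11.0, -6.8], [11.4, -6.1], [11.8, -5.3], [12.1, -4.4], [12.4, -3.6], [12.6, -2.7]]
[[0.02, -0.43], [0.04, -0.43], [0.07, -0.42], [0.1, -0.42], [0.13, -0.41], [0.16, -0.4], [0.19, -0.39], [0.22, -0.37], [0.24, -0.36], [0.26, -0.34], [0.29, -0.32], [0.31, -0.3], [0.33, -0.28], [0.35, -0.25], [0.37, -0.23], [0.38, -0.2], [0.39, -0.18], [0.4, -0.15], [0.41, -0.12], [0.42, -0.09]]
```

carry_out --delta_pos '[[0.01, 0, -0.22], [0.01, 0, -0.21], [0.04, 0, -0.43], [0.07, 0, -0.42], [0.1, 0, -0.42], [0.13, 0, -0.41], [0.16, 0, -0.4], [0.19, 0, -0.39], [0.22, 0, -0.37], [0.24, 0, -0.36], [0.26, 0, -0.34], [0, 0, 0], [0, 0, 0]]' --angular '[[0, 0, 0], [0, 0, 0], [0, 0, 0], [0, 0, 0], [0, 0, 0], [0, 0, 0], [0, 0, 0], [0, 0, 0], [0, 0, 0], [0, 0, 0], [0, 0, 0], [0, 0, 0], [0, 0, 0]]' --jaw '[0.95, 0.95, 0.95, 0.95, 0.95, 0.95, 0.95, 0.95, 0.95, 0.95, 0.95, 0.95, 0.95]'

```text
t: 23.07
tool_pos: [612.8, 104.8, 174.8]
tcp_rot: [179.9, -0.0, 84.9]
contact_force: [0.5, 1.5, 2.2]
opening: 15.8
grip_force: 30.0
```

carry_out --delta_pos '[[0.14, 0, -0.16], [0.15, 0, -0.16], [0.31, 0, -0.3], [0.33, 0, -0.28], [0.35, 0, -0.25], [0.37, 0, -0.23], [0.38, 0, -0.2], [0.39, 0, -0.18], [0.4, 0, -0.15], [0.41, 0, -0.12], [0.2, 0, -0.05], [0.15, 0, -0.03], [0, 0, 0], [0, 0, 0]]' --angular '[[0, 0, 0], [0, 0, 0], [0, 0, 0], [0, 0, 0], [0, 0, 0], [0, 0, 0], [0, 0, 0], [0, 0, 0], [0, 0, 0], [0, 0, 0], [0, 0, 0], [0, 0, 0], [0, 0, 0], [0, 0, 0]]' --jaw '[0.95, 0.95, 0.95, 0.95, 0.95, 0.95, 0.95, 0.95, 0.95, 0.95, 0.95, 0.95, 0.95, 0.95]'

```text
t: 24.23
tool_pos: [622.8, 209.7, 236.9]
tcp_rot: [179.9, 0.2, 84.8]
contact_force: [4.6, -0.5, -1.2]
opening: 16.0
grip_force: 30.0
```

carry_out --delta_pos '[[0.15, 0, -0.03], [0.15, 0, -0.03], [0.1, 0, -0.01], [0, 0, 0], [0, 0, 0]]' --angular '[[0, 0, 0], [0, 0, 0], [0, 0, 0], [0, 0, 0], [0, 0, 0]]' --jaw '[0.95, 0.95, 0.95, 0.95, 0.95]'

```text
t: 24.65
tool_pos: [623.9, 221.1, 238.9]
tcp_rot: [179.9, 0.2, 84.8]
contact_force: [5.3, -2.4, -0.6]
opening: 16.1
grip_force: 30.0
```

carry_out --delta_pos '[[0, 0, 0], [0, 0, 0], [0, 0, 0], [0, 0, 0], [0, 0, 0], [0, 0, -0.3], [0, 0, -0.6], [0, 0, -0.6], [0, 0, -0.6], [-0.5, 0, -0.6], [-0.8, 0, -0.4], [-0.8, 0, 0], [-0.8, 0, 0], [-0.8, 0, 0], [-0.8, 0, 0], [-0.5, 0, 0], [0, 0, 0], [0, 0, 0]]' --angular '[[0, 0, 0], [0, 0, 0], [0, 0, 0], [0, 0, 0], [0, 0, 0], [0, 0, 0], [0, 0, 0], [0, 0, 0], [0, 0, 0], [0, 0, 0], [0, 0, 0], [0, 0, 0], [0, 0, 0], [0, 0, 0], [0, 0, 0], [0, 0, 0], [0, 0, 0], [0, 0, 0]]' --jaw '[0.85, 0.75, 0.65, 0.6, 0.6, 0.6, 0.6, 0.6, 0.6, 0.6, 0.6, 0.6, 0.6, 0.6, 0.6, 0.6, 0.6, 0.6]'

```text
t: 26.15
tool_pos: [609.7, 73.6, 332.1]
tcp_rot: [180.0, -0.0, 84.7]
contact_force: [-0.3, 0.1, -0.0]
opening: 36.8
grip_force: 0.0
```

Run:
```python
from h import *
s=get_state();print(s['t'],s['tool_pos'],s['contact_force'])
c=cam('side');cv2.imwrite('pics/s3.png',c[0])
```

```text
26.15 [609.6822255   73.58633281 332.14219323] [-0.34492468  0.0914748  -0.0292151 ]
```

View pics/s3.png

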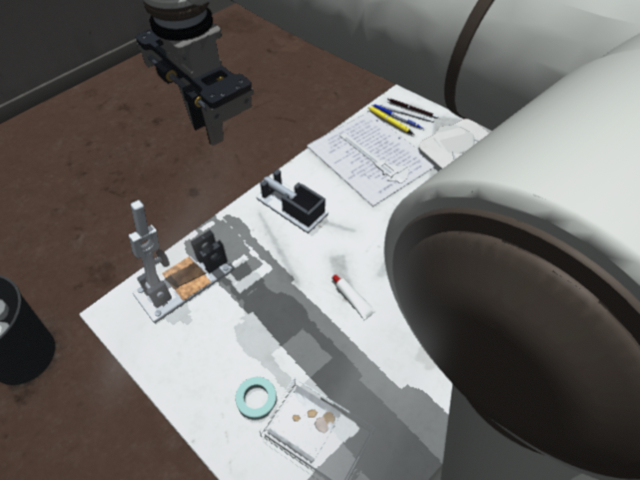

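The picture shows the bar standing upright and free (from (138,205) down to (155,290)). The pin is in the rest at (293,200), and the shell plate, tube and tape are in place.

```bash
python3 -c "
from rig import r
print(r.job_done())"
```

```text
the job is handed in; nothing more can be done
None
```

I handed the job in at about 26 s: the pin is parked in the rest, the bar was let go upright, and I saw no bystander moved (the arm hid the brush in the last picture), though the hand-in returned no verdict.

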